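# Draw the narrow panel out of the slotted rack

### The job

Three laser-cut panels stand on edge in a slotted rack with a wood offcut lying across their top edges. First lift the offcut off and lay it flat on the bench; then draw the narrowest panel straight up out of its slot by its top edge and set it down, not dropped, standing on its lower edge in the open plywood tray, where it may lean against the tray's side. Leave the two wide panels in their slots.

Things in the scene. Friction and masses are not known exactly. Their poses are not given: they have to be found in the camera images.
- panel_narrow: The panel to take, the narrow one of three: 6 mm plywood panel 60 mm wide and 105 mm tall with finger joints along its upright edges, standing on edge in a slot of the rack with its lower edge on the rack's foot plate (z = 8 mm). Origin: middle of its lower edge; x along its width, y through its thickness, z up. Which of the three slots holds it varies.
- panel_wide_1: A wide panel that stays: 6 mm plywood panel 96 mm wide and 105 mm tall with finger joints along its upright edges, standing on edge in a slot of the rack with its lower edge on the rack's foot plate (z = 8 mm). Origin: middle of its lower edge; x along its width, y through its thickness, z up.
- panel_wide_2: The other wide panel that stays: 6 mm plywood panel 96 mm wide and 105 mm tall with finger joints along its upright edges, standing on edge in a slot of the rack with its lower edge on the rack's foot plate (z = 8 mm). Origin: middle of its lower edge; x along its width, y through its thickness, z up.
- offcut: Plain wood offcut, 38 x 110 x 18 mm, lying across the top edges of the panels (its underside 113 mm above the bench). Origin: centre of its underside; x along the 38 mm side, y along the 110 mm length, z up. There is bare bench for it between the rack and the tray.
- rack: Wooden slotted rack fixed to the bench: foot plate 64 x 136 x 8 mm with two comb rails, 10 mm thick, centred 18 mm either side of its middle line, tops 50 mm above the bench. Three slots 8 mm wide at y = -45, 0 and +45 mm, each running along x. Origin: centre of its underside; y along the 136 mm length.
- tray: Open-topped finger-jointed plywood tray, loose, 65 x 100 x 45 mm outside; walls and floor 4 mm, so 58 x 92 mm inside. Origin: centre of its underside; y along the 100 mm length.

How it is judged:
By the outcome, as a careful person would: the job done as asked, in the order asked, and still so for the second after the job is handed in, with the robot touching nothing.
It also fails if it takes over 61 s, if anything falls off the work surface, if the arm or the gripper's body presses on something with over 40 N, if the wrist force passes 120 N, or if a joint passes its speed limit or range.

### The arm

A 6-joint arm with a two-finger parallel gripper is mounted at the origin on a cart in front of the work surface, level with it; the furniture and walls round the work are solid. World frame = base frame: x ahead of the robot, y to its left, z up, the work surface at z = 0. Lengths are in mm, angles in rad, forces in N, time in s.
With the tool pointing down it reaches from about 275 to 750 mm from the base axis. Payload 10.2 kg.
Tool frame: the origin (TCP) lies midway between the tips of the shut fingers; the grasp point (between the pads) lies 19 mm behind it (ctrl.tcp_to_grasp is the z of the grasp point in the tool frame, in mm); z points along the fingers, y is the direction in which the jaws open and shut (so a half turn about z gives the same grasp; the last joint's range is limited). The gripper opens to 85 mm and grips with 20 to 120 N. Pads are 22 mm wide; open, the fingers measure 114 mm over their backs; the gripper's body (76 mm by 85 mm) begins 54 mm behind the grasp point. The pads swing forward as they close: fully open they stand 13 mm farther back than shut.
Start: joints at [-1.545, 0.313, 1.498, -0, 1.331, -0.223], TCP at [129.263, -508.844, 231.294] pointing down, gripper open.
Joint ranges: [-2.94, 2.94], [-0.97, 2.17], [0.19, 2.56], [-1.23, 4.37], [0.02, 3.11], [-2.88, 2.88]. Speed limits (rad/s): [2.39, 2.39, 3.01, 3.14, 3.14, 3.14].

### API

Orientations are given as a unit quaternion [w, x, y, z].
In Python, from rig import sensors, capture, order, ctrl gives the robot as it stands. The module is installed in compiled form; this text tells all that it offers.
- The arm moves only by the tool play_rows, never from a script. Its argument "deltas" is a list of rows, each a list of 7 numbers: the shift along the world's x, y, z in units of 40 mm (1.0 is 40 mm), then the turn, a rotation vector about the world's x, y, z in units of 6 degrees (1.0 is 6 degrees), then the opening, from -1 (shut) to 1 (fully open). A call has 1 to 8 rows; each row shifts and turns the commanded pose from where the row before left it; what a row does not reach is not made up. A row lasts 1/12 s, in which the tool goes at most 41.7 mm and 7.16 degrees, less where a joint would pass 70% of its speed; a pose out of reach is approached as far as the arm can. A call is refused whole if a number of a shift passes 1 or a number of a turn 1, either way. A call with a gripper value outside its range is refused whole. The fingers move at their own pace and stop on an object; "squeeze" is the grip in N (left out, the last holds). Time passes only in rows, so rows that do not move let the fingers close. It gives the time, the measured TCP pose, the force and the opening at its end, in the units of the state.
- sensors.sense(): the state, without advancing time (a new reading comes with each control period).
- capture(name): name is "scene" or "top"; returns a dict with "pixels" (480x640x3 uint8, red, green, blue), "z_map" (480x640 float32, mm along the optical axis (not along the pixel's ray), 0 where there is no reading), "fx", "fy", "cx", "cy" (pixels), "eye" and "rotation" of the camera in the world. Camera axes: x right, y down, z forward; pixel columns grow to the right and rows downward; lengths in mm; the calibration is good to about 2 mm. A picture is of the moment at which its call begins.
- order.finish_job(): hands the job in, once; it reports no verdict.
The state is a dict: "time_s": time; "joints": joint angles; "dq": joint speeds; "tau": joint torques, N m; "eef_pos": TCP position; "ee_rot": TCP orientation; "force": force on the tool from outside, world axes, zero at the start; "wrist_torque": the same for the moment, N m; "grip_width": opening from 0.0 (shut) to 1.0 (fully open).
Only numpy, scipy, OpenCV 4.12 (cv2) and the standard library are available. Lean on these libraries where they do the work, as an engineer would, in place of code of your own. Each camera call takes 0.05 s, during which the arm holds its last target. There are 200 camera calls.

## Working session

There is one attempt and no reset: what is moved stays moved. The work goes in short steps, Python scripts to look and compute and a tool call to move; the robot and the scene stay as the last step left them, time stands still between calls to the robot, and variables do not carry over. Pictures are saved under pics/ and viewed, about 8 in all and at most 12, crops included, and the job is handed in when it is done.

Besides the shell and the picture viewer there is one more tool, called after ">>>" as a command line: name --pt "numbers of a row" for each row, then --argument value for the rest. play_rows: Moves the arm, as the interface text tells. Its arguments: {"type":"object","properties":{"deltas":{"type":"array","items":{"type":"array","items":{"type":"number"}}},"squeeze":{"type":"number"}},"required":["deltas"]}

```bash
mkdir -p pics; cat > h.py <<'E'
import numpy as np, cv2
from rig import sensors, capture, order, ctrl
def pts(c):
    z=c["z_map"]; v,u=np.mgrid[0:480,0:640]
    P=np.stack([(u-c["cx"])/c["fx"]*z,(v-c["cy"])/c["fy"]*z,z],-1)
    W=P@np.array(c["rotation"]).T+np.array(c["eye"]); W[z==0]=np.nan
    return W
def save(c,n,box=None,s=1):
    im=c["pixels"][:,:,::-1]
    if box: u0,v0,u1,v1=box; im=im[v0:v1,u0:u1]
    cv2.imwrite("pics/"+n,cv2.resize(im,None,fx=s,fy=s,interpolation=cv2.INTER_CUBIC))
E
python3 - <<'E'
from h import *
a=capture("scene");b=capture("top")
save(a,"s1.png");save(b,"t1.png")
np.savez("c1.npz",a=pts(a),b=pts(b))
for c in(a,b):print(c["eye"],np.round(c["rotation"],3).tolist(),c["fx"])
print(sensors.sense(),ctrl.tcp_to_grasp)
E
```

```text
Traceback (most recent call last):
  File "h.py", line 6, in pts
    W=P@np.array(c["rotation"]).T+np.array(c["eye"]); W[z==0]=np.nan
      ~^~~~~~~~~~~~~~~~~~~~~~~~~~
ValueError: matmul: Input operand 1 has a mismatch in its core dimension 0, with gufunc signature (n?,k),(k,m?)->(n?,m?) (size 4 is different from 3)
```

View pics/t1.png

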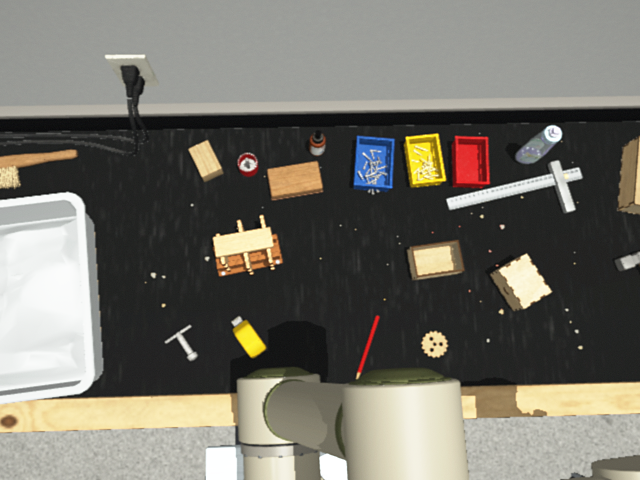

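View pics/s1.png

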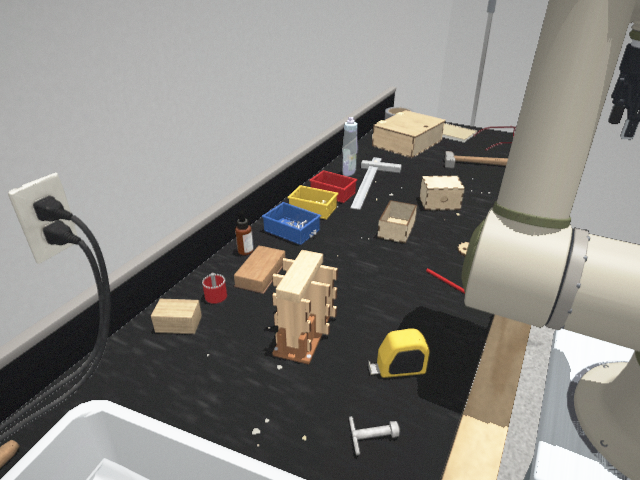

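Top view: the rack with the offcut is at about (247,248) and the open tray at about (435,260). Next I fix the rotation (a quaternion) and enlarge the crop.

```bash
sed -i 's/np.array(c\["rotation"\]).T/R(c).T/; 2a from scipy.spatial.transform import Rotation\ndef R(c): q=np.array(c["rotation"]); return q if q.shape==(3,3) else Rotation.from_quat(q[[1,2,3,0]]).as_matrix()' h.py
python3 - <<'E'
from h import *
a=capture("scene");b=capture("top")
save(b,"t2.png",(200,200,300,290),8)
W=pts(b);np.save("b.npy",W)
for c in(a,b):print(c["eye"],np.round(R(c),3).tolist(),c["fx"])
print(sensors.sense(),ctrl.tcp_to_grasp)
for n,(u0,v0,u1,v1) in dict(off=(205,210,290,280),tray=(400,232,470,285)).items():
    Q=W[v0:v1,u0:u1].reshape(-1,3)
    for lo,hi in((123,140),(100,122),(40,56),(20,39)):
        q=Q[(Q[:,2]>lo)&(Q[:,2]<hi)]
        if len(q)>8: print(n,lo,len(q),q.mean(0).round(1),cv2.minAreaRect(q[:,:2].astype(np.float32)),np.median(q[:,2]))
E
```

```text
[234.06715415 573.80579906 574.71888672] [[-0.884, -0.261, 0.388], [-0.468, 0.485, -0.738], [0.004, -0.834, -0.551]] 465.0227978566966
[ 321.95049468  -22.23796316 1242.8732196 ] [[-0.027, -0.98, 0.197], [-0.999, 0.022, -0.025], [0.02, -0.198, -0.98]] 593.2526654971623
{'time_s': 0.2, 'joints': array([-1.54539985e+00,  3.13209699e-01,  1.49811840e+00, -2.38003294e-05,
        1.33098556e+00, -2.23387363e-01]), 'dq': array([ 0.00104771, -0.00121781, -0.00083304, -0.00208174, -0.00019678,
       -0.00108224]), 'tau': array([ 5.75463655e-04, -4.12017095e+01, -2.59612638e+01, -1.54030145e-04,
        3.02673383e-03,  2.94145798e-05]), 'eef_pos': array([ 129.25344571, -508.69486753,  230.97802253]), 'ee_rot': array([-3.59881993e-04,  9.92272880e-01,  1.24074174e-01,  2.41280505e-05]), 'force': array([0.91645192, 0.13186566, 0.82897956]), 'wrist_torque': array([-0.0256114 , -0.00051285, -0.0414674 ]), 'grip_width': 0.9999276840175007} -18.700000000000003
off 123 1167 [540.3  72.  131.7] ((540.7404174804688, 71.85599517822266), (38.6129150390625, 110.06371307373047), 9.357855796813965) 131.76757435381433
off 100 268 [535.8  62.6 113.9] ((540.1045532226562, 72.85102844238281), (96.945068359375, 106.85871887207031), 11.556905746459961) 114.08750772813448
off 40 322 [522.4  67.1  49.9] ((539.6900024414062, 71.76708984375), (135.19100952148438, 79.56326293945312), 86.91883087158203) 50.14675836928052
off 20 117 [516.9  65.3  29.2] ((539.9165649414062, 70.39749908447266), (132.5789337158203, 91.98983764648438), 80.93073272705078) 29.16630537201445
tray 40 329 [ 514.2 -320.    45. ] ((513.5716552734375, -318.9578552246094), (65.06848907470703, 101.80360412597656), 6.807229518890381) 44.985598966027965
tray 20 243 [ 514.9 -320.8   30. ] ((513.111328125, -318.2032775878906), (65.01195526123047, 100.27543640136719), 7.0428996086120605) 29.93662847015139
```

View pics/t2.png

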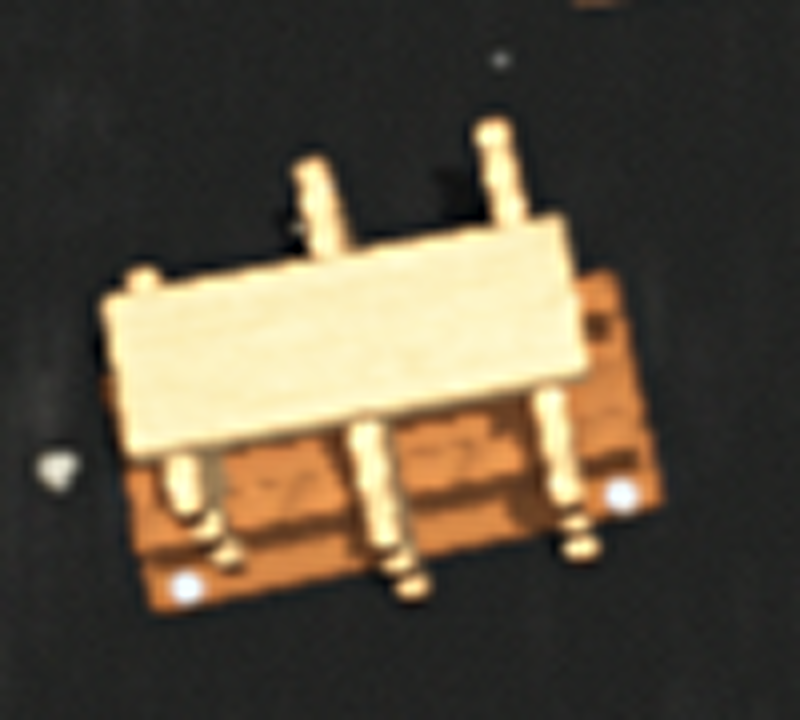

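The left panel (+y slot) is the narrow one: its ends stick out least, at about (143,270) and (185,500) in the crop. I'll measure in the rack frame.

```bash
python3 - <<'E'
from h import *
W=np.load("b.npy")
Q=W[205:285,205:290].reshape(-1,3); th=np.radians(9.4); c=np.array([540.7,71.9])
def loc(q): d=q[:,:2]-c; return np.c_[d@[np.cos(th),np.sin(th)],d@[-np.sin(th),np.cos(th)]]
q=Q[(Q[:,2]>109)&(Q[:,2]<118)];L=loc(q)
for y0 in(-45,0,45):
    m=abs(L[:,1]-y0)<15; l=L[m]
    print(y0,m.sum(),l.min(0).round(1),l.max(0).round(1),np.median(l,0).round(1),np.polyfit(l[:,0],l[:,1],1).round(3))
q=Q[(Q[:,2]>3)&(Q[:,2]<13)];L=loc(q);print('foot',L.min(0),L.max(0))
# bench area between: anything above 8mm
B=W.reshape(-1,3);m=(B[:,0]>430)&(B[:,0]<640)&(B[:,1]<-10)&(B[:,1]>-255)&(B[:,2]>6)
print(m.sum(),B[m].round(0)[:10].tolist())
Q=W[232:285,400:470].reshape(-1,3);q=Q[(Q[:,2]>43)&(Q[:,2]<47)]
for a in range(4,11): 
    t=np.radians(a);d=q[:,:2]@np.array([[np.cos(t),-np.sin(t)],[np.sin(t),np.cos(t)]]);print(a,(d.max(0)-d.min(0)).round(1),((d.max(0)+d.min(0))/2@np.array([[np.cos(t),-np.sin(t)],[np.sin(t),np.cos(t)]]).T).round(1))
f=Q[(Q[:,2]<8)];print('floor',len(f),f[:,2].mean())
E
```

```text
-45 92 [-47.3 -53.1] [ 49.3 -33.5] [-19.4 -44. ] [ 2.300e-02 -4.386e+01]
0 90 [-48.9 -13.9] [48.   9.3] [-20.2   0.9] [0.027 0.937]
45 37 [-32.  39.] [27.9 53.8] [-20.7  45.2] [3.0000e-02 4.5769e+01]
foot [ -78.63202597 -102.608904  ] [115.98043284  95.62167614]
202 [[640.0, -175.0, 7.0], [639.0, -207.0, 8.0], [637.0, -207.0, 7.0], [636.0, -242.0, 7.0], [635.0, -246.0, 8.0], [633.0, -159.0, 7.0], [634.0, -24.0, 8.0], [633.0, -80.0, 6.0], [630.0, -207.0, 7.0], [630.0, -230.0, 6.0]]
4 [ 69.3 102.7] [ 513.5 -319.3]
5 [ 67.8 101.9] [ 513.5 -319.2]
6 [ 66.3 101.2] [ 513.6 -319.2]
7 [ 65.1 100.6] [ 513.5 -319.1]
8 [ 66.5 101.3] [ 513.6 -319.2]
9 [ 67.9 102.1] [ 513.6 -319.2]
10 [ 69.3 102.9] [ 513.7 -319.2]
floor 2905 1.749030711975553
```

>>> play_rows --pt "0.55 0.8 0.2 0 0 0.95 1" --pt "0.55 0.8 0 0 0 0.95 1" --pt "0.55 0.8 0 0 0 0.95 1" --pt "0.55 0.8 0 0 0 0.95 1" --pt "0.55 0.8 0 0 0 0.95 1" --pt "0.55 0.8 0 0 0 0.95 1" --pt "0.55 0.8 0 0 0 0.95 1" --pt "0.55 0.8 0 0 0 0.95 1" --squeeze 40

```text
time_s: 0.87
eef_pos: [305.8, -251.1, 239.3]
ee_rot: [0.0, 0.866, 0.501, 0.0]
force: [0.4, -0.1, 0.2]
grip_width: 0.998
```

>>> play_rows --pt "0.58 0.87 0 0 0 0.66 1" --pt "0.58 0.87 0 0 0 0.66 1" --pt "0.58 0.87 0 0 0 0.66 1" --pt "0.58 0.87 0 0 0 0.66 1" --pt "0.58 0.87 0 0 0 0.66 1" --pt "0.58 0.87 0 0 0 0.66 1" --pt "0.58 0.87 0 0 0 0.66 1" --pt "0.58 0.87 0 0 0 0.66 1"

```text
time_s: 1.53
eef_pos: [490.9, 26.7, 239.3]
ee_rot: [0.0, 0.696, 0.718, -0.0]
force: [1.0, -2.2, 0.3]
grip_width: 0.996
```

>>> play_rows --pt "0.58 0.87 0 0 0 0.66 1" --pt "0.58 0.87 0 0 0 0.66 1" --pt "0 0 0 0 0 0 1" --pt "0 0 0 0 0 0 1"

```text
time_s: 1.87
eef_pos: [536.5, 95.3, 238.4]
ee_rot: [-0.001, 0.645, 0.764, -0.0]
force: [-0.2, -0.2, -1.2]
grip_width: 0.996
```

>>> play_rows --pt "0 0 -0.7 0 0 0 1" --pt "0 0 -0.7 0 0 0 1" --pt "0 0 -0.7 0 0 0 1" --pt "0 0 -0.5 0 0 0 1" --pt "0 0 -0.3 0 0 0 1" --pt "0 0 -0.21 0 0 0 1" --pt "0 0 0 0 0 0 1" --pt "0 0 0 0 0 0 1"

```text
time_s: 2.53
eef_pos: [536.4, 93.2, 115.5]
ee_rot: [0.0, 0.647, 0.763, 0.0]
force: [1.3, -1.0, -0.0]
grip_width: 0.998
```

>>> play_rows --pt "0 0 0 0 0 0 -0.3" --pt "0 0 0 0 0 0 -0.6" --pt "0 0 0 0 0 0 -1" --pt "0 0 0 0 0 0 -1" --pt "0 0 0 0 0 0 -1" --pt "0 0 0 0 0 0 -1"

```text
time_s: 3.03
eef_pos: [536.7, 93.9, 115.6]
ee_rot: [0.0, 0.646, 0.763, 0.0]
force: [-1.6, 0.9, 5.8]
grip_width: 0.435
```

>>> play_rows --pt "0 0 0.1 0 0 0 -1" --pt "0 0 0.2 0 0 0 -1" --pt "0 0 0.4 0 0 0 -1" --pt "0 0 0.4 0 0 0 -1" --pt "0 0 0.4 0 0 0 -1" --pt "0 0 0.4 0 0 0 -1" --pt "0 0 0 0 0 0 -1" --pt "0 0 0 0 0 0 -1"

```text
time_s: 3.7
eef_pos: [536.5, 93.9, 191.4]
ee_rot: [0.0, 0.646, 0.763, 0.0]
force: [0.1, -0.2, -1.2]
grip_width: 0.433
```

```bash
python3 - <<'E'
from h import *
a=capture("scene");save(a,"s3.png",(230,150,430,350),3)
print(sensors.sense()["force"],sensors.sense()["wrist_torque"])
E
```

```text
[-0.22058277  0.6612074  -0.75247196] [ 0.00271373 -0.010485   -0.02618457]
```

View pics/s3.png

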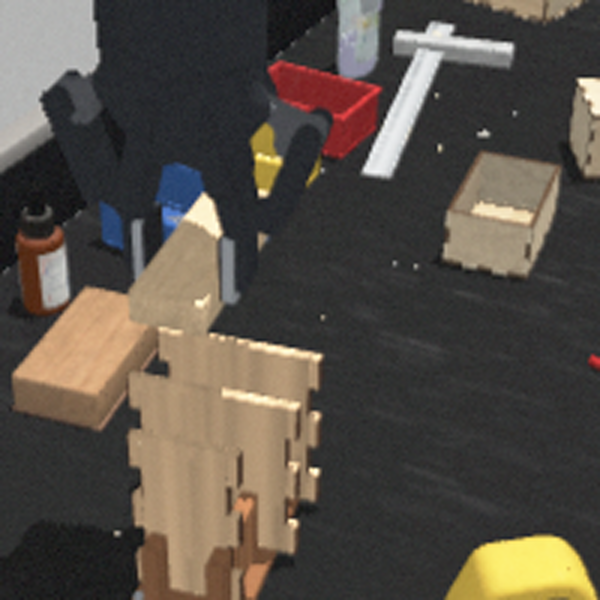

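>>> play_rows --pt "0 -0.7 0.2 0 0 0 -1" --pt "0 -0.9 0 0 0 0 -1" --pt "0 -0.9 0 0 0 0 -1" --pt "0 -0.9 0 0 0 0 -1" --pt "0 -0.9 0 0 0 0 -1" --pt "0 -0.8 -0.2 0 0 0 -1" --pt "0 0 -0.6 0 0 0 -1" --pt "0 0 -0.8 0 0 0 -1"

```text
time_s: 4.42
eef_pos: [536.7, -112.2, 134.6]
ee_rot: [0.001, 0.648, 0.762, 0.0]
force: [0.6, 0.2, -0.4]
grip_width: 0.432
```

>>> play_rows --pt "0 0 -0.8 0 0 0 -1" --pt "0 0 -0.8 0 0 0 -1" --pt "0 0 -0.7 0 0 0 -1" --pt "0 0 -0.5 0 0 0 -1" --pt "0 0 -0.2 0 0 0 -1" --pt "0 0 -0.1 0 0 0 -1" --pt "0 0 0 0 0 0 -1" --pt "0 0 0 0 0 0 -1"

```text
time_s: 5.08
eef_pos: [536.9, -110.4, 11.8]
ee_rot: [0.001, 0.646, 0.763, 0.0]
force: [-0.8, -0.2, 0.2]
grip_width: 0.436
```

>>> play_rows --pt "0 0 -0.1 0 0 0 -1" --pt "0 0 -0.06 0 0 0 -1" --pt "0 0 -0.03 0 0 0 -1" --pt "0 0 0 0 0 0 -1"

```text
time_s: 5.42
eef_pos: [536.4, -110.1, 3.3]
ee_rot: [0.0, 0.646, 0.763, -0.0]
force: [-0.4, 0.6, -0.3]
grip_width: 0.437
```

>>> play_rows --pt "0 0 -0.02 0 0 0 -1" --pt "0 0 -0.02 0 0 0 -1" --pt "0 0 0 0 0 0 -1"

```text
time_s: 5.67
eef_pos: [536.5, -110.2, 2.6]
ee_rot: [0.0, 0.646, 0.763, 0.0]
force: [-3.5, 0.4, 9.4]
grip_width: 0.436
```

>>> play_rows --pt "0 0 0 0 0 0 0.1" --pt "0 0 0 0 0 0 0.5" --pt "0 0 0.0 0 0 0 1" --pt "0 0 0.1 0 0 0 1" --pt "0 0 0.4 0 0 0 1" --pt "0 0 0.8 0 0 0 1" --pt "0 0 0.9 0 0 0 1" --pt "0 0 0.9 0 0 0 1"

```text
time_s: 6.33
eef_pos: [536.0, -110.0, 127.2]
ee_rot: [-0.0, 0.646, 0.763, -0.0]
force: [0.6, -0.3, -0.0]
grip_width: 1.002
```

>>> play_rows --pt "0 0 0.9 0 0 0.95 1" --pt "0 0 0.9 0 0 0.95 1" --pt "0 0 0.8 0 0 0.95 1" --pt "0 0 0 0 0 0.95 1" --pt "0 0 0 0 0 0.95 1" --pt "0 0 0 0 0 0.95 1" --pt "0 0 0 0 0 0.95 1" --pt "0 0 0 0 0 0.95 1"

```text
time_s: 7.0
eef_pos: [536.3, -110.1, 229.9]
ee_rot: [0.0, 0.298, 0.955, 0.0]
force: [-0.2, 0.3, -0.6]
grip_width: 0.997
```

```bash
python3 - <<'E'
from h import *
b=capture("top");W=pts(b);np.save("b2.npy",W);save(b,"t4.png",(190,200,350,320),5)
Q=W[205:285,205:290].reshape(-1,3); th=np.radians(9.4); c=np.array([540.7,71.9])
d=Q[:,:2]-c; L=np.c_[d@[np.cos(th),np.sin(th)],d@[-np.sin(th),np.cos(th)]]
for y0 in(-45,0,45):
    m=(abs(L[:,1]-y0)<12)&(Q[:,2]>109)&(Q[:,2]<118); l=L[m]
    print(y0,m.sum(),np.percentile(l,[1,99],axis=0).round(1).tolist(),l.mean(0).round(1),np.polyfit(l[:,0],l[:,1],1).round(3),cv2.minAreaRect(Q[m][:,:2].astype(np.float32)))
B=W.reshape(-1,3);m=(B[:,0]>470)&(B[:,0]<610)&(B[:,1]<-40)&(B[:,1]>-230)&(B[:,2]>13)&(B[:,2]<30)
print(cv2.minAreaRect(B[m][:,:2].astype(np.float32)),B[m][:,2].min(),B[m][:,2].max(),np.median(B[m][:,2]))
E
```

```text
-45 147 [[-46.3, -47.5], [49.0, -40.4]] [  1.1 -43.9] [ 2.5000e-02 -4.3974e+01] ((549.18017578125, 28.732955932617188), (96.32533264160156, 5.926939964294434), 10.852182388305664)
0 148 [[-46.1, -2.8], [46.6, 4.8]] [-0.3  0.8] [0.025 0.85 ] ((540.4487915039062, 72.78472900390625), (95.41438293457031, 6.311611652374268), 10.992344856262207)
45 103 [[-31.9, 42.3], [27.3, 49.3]] [-2.3 45.7] [3.1000e-02 4.5799e+01] ((531.104736328125, 116.65374755859375), (59.648834228515625, 6.0525336265563965), 11.022727966308594)
((560.7039794921875, -159.22901916503906), (9.396418571472168, 0.0), -119.25993347167969) 18.14889958336812 18.6973595369368 18.42312956015246
```

View pics/t4.png

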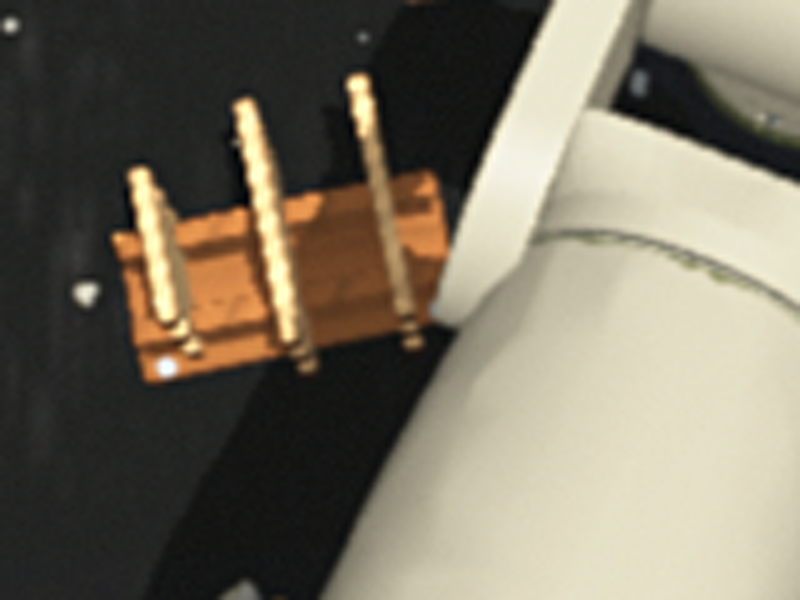

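The two wide panels stand in their slots. The narrow one's top edge runs from (140,170) to (170,320) in the crop, centred at (531.1,116.7) with yaw 11°. I'll pre-narrow the jaws so they clear the neighbour.

>>> play_rows --pt "-0.02 0.71 0 0 0 0.95 -0.4" --pt "-0.02 0.71 0 0 0 0.95 -0.4" --pt "-0.02 0.71 0 0 0 0.95 -0.4" --pt "-0.02 0.71 0 0 0 0.95 -0.4" --pt "-0.02 0.71 0 0 0 0.95 -0.4" --pt "-0.02 0.71 0 0 0 0.95 -0.4" --pt "0 0.71 0 0 0 0.95 -0.4" --pt "0 0.7 0 0 0 0.95 -0.4"

```text
time_s: 7.72
eef_pos: [531.3, 118.1, 229.9]
ee_rot: [0.0, -0.094, 0.996, 0.0]
force: [0.8, 0.1, 0.5]
grip_width: 0.305
```

>>> play_rows --pt "0 0 -0.5 0 0 0 -0.4" --pt "0 0 -0.7 0 0 0 -0.4" --pt "0 0 -0.5 0 0 0 -0.4" --pt "0 0 -0.3 0 0 0 -0.4" --pt "0 0 0 0 0 0 -0.4" --pt "0 0 0 0 0 0 -0.4"

```text
time_s: 8.22
eef_pos: [531.6, 116.6, 149.9]
ee_rot: [-0.0, -0.092, 0.996, 0.0]
force: [-0.6, -0.4, 0.9]
grip_width: 0.303
```

>>> play_rows --pt "0 0 -0.4 0 0 0.07 -0.4" --pt "0 0 -0.4 0 0 0 -0.4" --pt "0 0 -0.3 0 0 0 -0.4" --pt "0 0 -0.2 0 0 0 -0.4" --pt "0 0 -0.1 0 0 0 -0.4" --pt "0 0 -0.02 0 0 0 -0.4" --pt "0 0 0 0 0 0 -0.4" --pt "0 0 0 0 0 0 -0.4"

```text
time_s: 8.88
eef_pos: [532.1, 116.7, 93.8]
ee_rot: [0.001, -0.096, 0.995, -0.0]
force: [-0.6, 0.3, 0.1]
grip_width: 0.301
```

>>> play_rows --pt "0 0 0 0 0 0 -0.6" --pt "0 0 0 0 0 0 -0.75" --pt "0 0 0 0 0 0 -0.85" --pt "0 0 0 0 0 0 -1" --pt "0 0 0 0 0 0 -1" --pt "0 0 0 0 0 0 -1"

```text
time_s: 9.38
eef_pos: [531.8, 116.6, 93.3]
ee_rot: [0.0, -0.096, 0.995, -0.0]
force: [-0.4, 0.3, 4.5]
grip_width: 0.06
```

>>> play_rows --pt "0 0 0.1 0 0 0 -1" --pt "0 0 0.2 0 0 0 -1" --pt "0 0 0.3 0 0 0 -1" --pt "0 0 0.4 0 0 0 -1" --pt "0 0 0.4 0 0 0 -1" --pt "0 0 0.4 0 0 0 -1" --pt "0 0 0.4 0 0 0 -1" --pt "0 0 0.4 0 0 0 -1"

```text
time_s: 10.05
eef_pos: [531.4, 116.6, 198.2]
ee_rot: [0.0, -0.096, 0.995, -0.0]
force: [0.5, -0.8, 0.3]
grip_width: 0.06
```

>>> play_rows --pt "0 0 0.4 0 0 0 -1" --pt "0 0 0.4 0 0 0 -1" --pt "0 0 0.4 0 0 0 -1" --pt "0 0 0.1 0 0 0 -1" --pt "0 0 0 0 0 0 -1"

```text
time_s: 10.47
eef_pos: [531.8, 116.6, 250.0]
ee_rot: [0.001, -0.097, 0.995, -0.0]
force: [-0.8, -0.4, -0.7]
grip_width: 0.061
```

```bash
python3 - <<'E'
from h import *
a=capture("scene");save(a,"s5.png",(230,100,430,380),2)
W=pts(a)
Q=W[100:330,230:400].reshape(-1,3);ok=np.isfinite(Q[:,0])
for z0 in range(130,240,10):
    m=ok&(Q[:,2]>z0)&(Q[:,2]<z0+10)&(abs(Q[:,0]-531)<45)&(abs(Q[:,1]-117)<40)
    if m.sum()>5: print(z0,m.sum(),Q[m].min(0).round(),Q[m].max(0).round(),np.median(Q[m],0).round(1))
E
```

```text
160 101 [501. 110. 165.] [560. 125. 170.] [528.9 118.  167.8]
170 226 [501. 109. 170.] [560. 125. 180.] [529.5 118.2 175.5]
180 216 [501. 108. 180.] [561. 125. 190.] [529.3 118.2 185.1]
190 191 [506. 109. 190.] [553. 125. 200.] [528.9 118.3 194.8]
200 209 [501. 108. 200.] [560. 126. 210.] [529.5 118.1 205.5]
210 245 [501. 107. 210.] [560. 125. 220.] [528.5 118.1 215. ]
220 263 [501. 107. 220.] [561. 126. 230.] [529.9 118.  224.9]
230 214 [506. 107. 230.] [554. 125. 240.] [529.1 118.2 234.9]
```

View pics/s5.png

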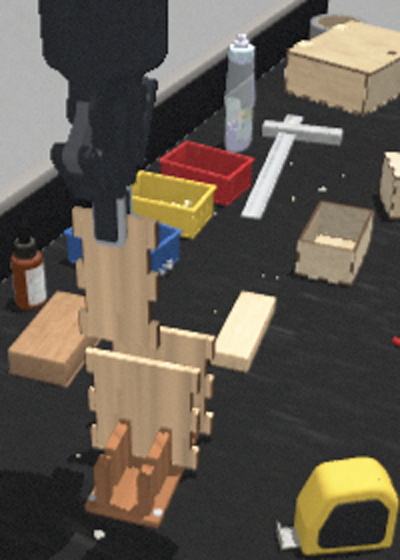

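The panel hangs upright with its bottom 85 mm below the TCP. The offcut lies flat on the bench at (247,330) in this crop. Next I carry the panel to the tray, turning −94°.

>>> play_rows --pt "0.01 -0.4 0 0 0 -0.6 -1" --pt "0.02 -0.7 0 0 0 -0.9 -1" --pt "0.02 -0.7 0 0 0 -0.98 -1" --pt "0.02 -0.7 0 0 0 -0.98 -1" --pt "0.02 -0.7 0 0 0 -0.98 -1" --pt "0.02 -0.7 0 0 0 -0.98 -1" --pt "0.02 -0.7 0 0 0 -0.98 -1" --pt "0.02 -0.7 0 0 0 -0.98 -1"

```text
time_s: 11.18
eef_pos: [537.0, -96.5, 247.6]
ee_rot: [-0.001, 0.288, 0.958, 0.0]
force: [0.9, 1.3, -0.3]
grip_width: 0.057
```

>>> play_rows --pt "0.01 -0.7 0 0 0 -0.98 -1" --pt "0.01 -0.7 0 0 0 -0.98 -1" --pt "0.01 -0.7 0 0 0 -0.98 -1" --pt "0.01 -0.7 0 0 0 -0.98 -1" --pt "0.01 -0.7 0 0 0 -0.98 -1" --pt "0.01 -0.7 0 0 0 -0.98 -1" --pt "0 -0.7 0 0 0 -0.98 -1" --pt "0 -0.5 0 0 0 -0.98 -1"

```text
time_s: 11.85
eef_pos: [539.2, -313.4, 247.1]
ee_rot: [-0.001, 0.647, 0.763, -0.0]
force: [-0.5, -0.4, -0.3]
grip_width: 0.053
```

>>> play_rows --pt "0 0 0 -0.06 0.5 -0.4 -1" --pt "0 0 0 -0.06 0.49 0 -1" --pt "0 0 0 0 0 0 -1" --pt "0 0 0 0 0 0 -1"

```text
time_s: 12.18
eef_pos: [540.1, -311.0, 247.4]
ee_rot: [-0.036, 0.659, 0.75, -0.038]
force: [0.2, 0.3, -0.6]
grip_width: 0.061
```

```bash
python3 - <<'E'
from h import *
s=sensors.sense();M=Rotation.from_quat(s["ee_rot"][[1,2,3,0]]).as_matrix();print(s["eef_pos"],M.round(3).tolist(),np.degrees(np.arctan2(M[1,1],M[0,1])))
E
```

```text
[ 540.14959245 -310.98410501  247.38701584] [[-0.129, 0.986, -0.104], [0.992, 0.129, -0.01], [0.004, -0.104, -0.995]] 7.426329265603661
```

>>> play_rows --pt "0.03 -0.14 0 0 0 0 -1" --pt "0 0 -0.5 0 0 0 -1" --pt "0 0 -0.7 0 0 0 -1" --pt "0 0 -0.7 0 0 0 -1" --pt "0 0 -0.4 0 0 0 -1" --pt "0 0 -0.2 0 0 0 -1" --pt "0 0 0 0 0 0 -1" --pt "0 0 0 0 0 0 -1"

```text
time_s: 12.85
eef_pos: [541.4, -317.4, 149.8]
ee_rot: [-0.034, 0.659, 0.75, -0.038]
force: [1.3, -0.4, 0.3]
grip_width: 0.059
```

```bash
python3 - <<'E'
from h import *
a=capture("scene");save(a,"s6.png",(340,120,480,260),4);b=capture("top");save(b,"t6.png",(390,210,490,300),6)
Q=pts(a)[120:260,340:480].reshape(-1,3);print(sensors.sense()["eef_pos"])
c=np.array([513.5,-319.2]);t=np.radians(7);d=Q[:,:2]-c;L=np.c_[d@[np.cos(t),np.sin(t)],d@[-np.sin(t),np.cos(t)]]
for z0 in range(46,130,8):
    m=(Q[:,2]>z0)&(Q[:,2]<z0+8)&(abs(L[:,0]-20)<30)&(abs(L[:,1])<45)
    if m.sum()>5: print(z0,m.sum(),np.percentile(L[m],[3,50,97],axis=0).round(1).tolist())
E
python3 -c "
import cv2,numpy as np
a=cv2.imread('pics/s6.png');b=cv2.imread('pics/t6.png');a=cv2.resize(a,(400,400));b=cv2.resize(b,(400,360));b=cv2.copyMakeBorder(b,0,40,0,0,0)
cv2.imwrite('pics/m6.png',np.hstack([a,b]))"
```

```text
[ 541.68199219 -317.44403133  150.55476327]
46 10 [[28.5, -3.7], [30.6, 16.1], [32.0, 43.4]]
62 10 [[17.1, -29.9], [17.9, 15.7], [21.3, 29.4]]
70 31 [[17.3, -28.4], [18.3, 9.1], [22.3, 29.3]]
78 29 [[18.3, -27.0], [19.0, 10.1], [23.2, 29.6]]
86 28 [[19.1, -22.6], [20.1, 13.2], [25.1, 27.6]]
94 30 [[19.4, -21.9], [21.0, 15.9], [25.7, 24.0]]
102 25 [[20.5, -24.4], [21.7, 6.6], [26.6, 29.2]]
110 34 [[21.5, -32.0], [22.5, 15.3], [28.1, 30.8]]
118 31 [[22.2, -32.6], [23.3, 7.1], [28.4, 28.6]]
126 34 [[22.9, -24.2], [24.2, 17.0], [28.8, 30.2]]
```

View pics/m6.png

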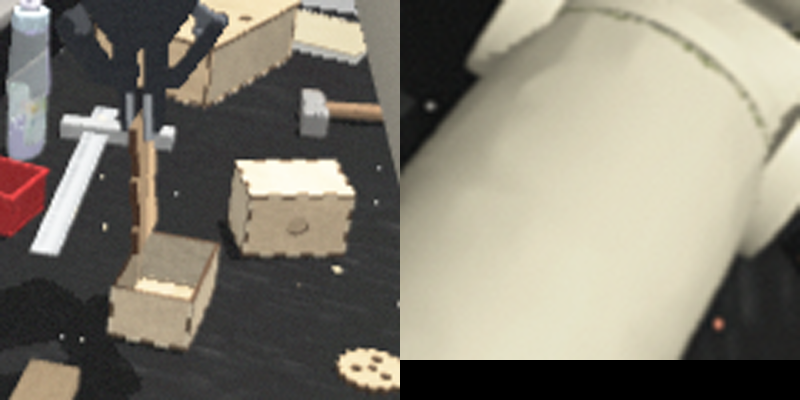

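Left half: the panel is over the tray at (145,190), centred in width, its lower edge about 20 mm off the middle toward the far side, leaning 6°. Lowering it now.

>>> play_rows --pt "-0.03 0 -0.3 0 0 0 -1" --pt "0 0 -0.3 0 0 0 -1" --pt "0 0 -0.3 0 0 0 -1" --pt "0 0 -0.2 0 0 0 -1" --pt "0 0 -0.2 0 0 0 -1" --pt "0 0 -0.1 0 0 0 -1" --pt "0 0 0 0 0 0 -1" --pt "0 0 0 0 0 0 -1"

```text
time_s: 13.62
eef_pos: [540.1, -317.0, 93.0]
ee_rot: [-0.035, 0.659, 0.75, -0.039]
force: [0.2, -0.8, 0.9]
grip_width: 0.06
```

>>> play_rows --pt "0 0 -0.05 0 0 0 -1" --pt "0 0 -0.03 0 0 0 -1" --pt "0 0 0 0 0 0 -1"

```text
time_s: 13.87
eef_pos: [540.0, -317.0, 89.7]
ee_rot: [-0.035, 0.659, 0.75, -0.039]
force: [0.3, 0.0, -0.2]
grip_width: 0.055
```

>>> play_rows --pt "0 0 -0.02 0 0 0 -1" --pt "0 0 -0.01 0 0 0 -1" --pt "0 0 0 0 0 0 -1"

```text
time_s: 14.12
eef_pos: [540.1, -317.0, 88.8]
ee_rot: [-0.035, 0.659, 0.75, -0.039]
force: [-0.1, 0.4, 0.6]
grip_width: 0.058
```

>>> play_rows --pt "0 0 -0.02 0 0 0 -1" --pt "0 0 0 0 0 0 -1" --pt "0 0 0 0 0 0 -1"

```text
time_s: 14.37
eef_pos: [540.3, -317.1, 88.7]
ee_rot: [-0.035, 0.659, 0.75, -0.039]
force: [-0.3, 1.5, 5.0]
grip_width: 0.058
```

Contact at 5 N. Releasing gently.

>>> play_rows --pt "0 0 0 0 0 0 -0.85" --pt "0 0 0 0 0 0 -0.8" --pt "0 0 0 0 0 0 -0.7" --pt "0 0 0 0 0 0 -0.6" --pt "0 0 0 0 0 0 -0.5" --pt "0 0 0 0 0 0 -0.4" --pt "0 0 0 0 0 0 -0.4" --pt "0 0 0 0 0 0 -0.4"

```text
time_s: 15.03
eef_pos: [540.0, -316.9, 87.6]
ee_rot: [-0.035, 0.659, 0.75, -0.039]
force: [0.0, -0.2, -0.3]
grip_width: 0.295
```

>>> play_rows --pt "0.02 0 0.15 0 0 0 -0.4" --pt "0.03 0 0.2 0 0 0 -0.4" --pt "0.03 0 0.3 0 0 0 -0.4" --pt "0.03 0 0.4 0 0 0 -0.4" --pt "0.03 0 0.5 0 0 0 -0.4" --pt "0 0 0.9 0 0 0 -0.4" --pt "0 0 0.9 0 0 0 -0.4" --pt "0 0 0.5 0 0 0 -0.4"

```text
time_s: 15.7
eef_pos: [546.2, -317.3, 247.2]
ee_rot: [-0.032, 0.66, 0.75, -0.038]
force: [-0.2, -1.0, -0.1]
grip_width: 0.298
```

>>> play_rows --pt "-0.6 -0.7 0.2 0 0 0 -0.4" --pt "-0.6 -0.7 0 0 0 0 -0.4" --pt "-0.6 -0.7 0 0 0 0 -0.4" --pt "-0.6 -0.7 0 0 0 0 -0.4" --pt "-0.6 -0.7 0 0 0 0 -0.4" --pt "-0.6 -0.7 0 0 0 0 -0.4" --pt "0 0 0 0 0 0 -0.4" --pt "0 0 0 0 0 0 -0.4"

```text
time_s: 16.37
eef_pos: [400.5, -486.0, 250.3]
ee_rot: [-0.035, 0.66, 0.749, -0.039]
force: [1.3, 0.2, -0.1]
grip_width: 0.299
```

```bash
python3 - <<'E'
from h import *
a=capture("scene");b=capture("top")
A=cv2.resize(a["pixels"][120:260,340:480],(400,400));B=cv2.resize(b["pixels"][190:310,190:490],(800,320))
im=np.vstack([np.hstack([cv2.resize(a["pixels"][130:380,200:450],(400,400)),A]),B[:200*2]])[:600+120]
cv2.imwrite("pics/f7.png",cv2.resize(im,(667,600))[:,:,::-1])
c=np.array([513.5,-319.2]);t=np.radians(7)
for k in(a,b):
    W=pts(k);Q=W.reshape(-1,3);d=Q[:,:2]-c;L=np.c_[d@[np.cos(t),np.sin(t)],d@[-np.sin(t),np.cos(t)]]
    for z0 in range(50,120,10):
        m=(Q[:,2]>z0)&(Q[:,2]<z0+10)&(abs(L[:,0])<60)&(abs(L[:,1])<60)
        if m.sum()>5: print(z0,m.sum(),np.percentile(L[m],[3,50,97],axis=0).round(1).tolist())
W=pts(b);Q=W.reshape(-1,3)
for n,lo,hi,(x0,x1,y0,y1) in(("tray",43,46.5,(460,570,-390,-250)),("offcut",14,25,(490,580,-220,-60)),("wides",109,118,(480,600,-10,140))):
    m=(Q[:,2]>lo)&(Q[:,2]<hi)&(Q[:,0]>x0)&(Q[:,0]<x1)&(Q[:,1]>y0)&(Q[:,1]<y1);print(n,m.sum(),cv2.minAreaRect(Q[m][:,:2].astype(np.float32)),np.percentile(Q[m][:,2],[5,95]))
E
```

```text
50 40 [[23.1, -31.3], [24.4, 8.1], [29.9, 30.5]]
60 41 [[24.9, -26.3], [26.0, 12.7], [30.4, 31.3]]
70 36 [[26.3, -18.5], [27.6, 12.0], [32.8, 24.4]]
80 32 [[27.8, -22.8], [28.9, 9.3], [33.7, 26.0]]
90 40 [[29.4, -25.2], [30.6, 11.9], [35.1, 30.8]]
100 67 [[30.9, -26.3], [33.0, 4.8], [37.8, 29.9]]
50 52 [[-31.4, -27.1], [24.4, 5.0], [29.1, 45.6]]
60 59 [[24.7, -29.5], [26.2, 2.3], [30.7, 29.4]]
70 33 [[25.4, -21.1], [27.6, 3.9], [29.4, 24.5]]
80 43 [[27.3, -22.0], [29.1, 5.4], [30.2, 26.4]]
90 53 [[29.6, -27.4], [30.8, -0.4], [33.5, 30.3]]
100 108 [[31.2, -26.8], [34.3, 1.6], [38.7, 29.6]]
110 21 [[32.9, -27.1], [34.5, 1.0], [38.0, 27.2]]
tray 153 ((513.57080078125, -319.1856994628906), (65.32032012939453, 101.40080261230469), 6.809718608856201) [43.07153345 46.38079375]
offcut 911 ((541.0470581054688, -131.908203125), (38.6286735534668, 109.88436889648438), 9.085968971252441) [15.02473269 22.59791575]
wides 298 ((544.6463623046875, 50.72312927246094), (96.77338409423828, 50.96118927001953), 11.04710865020752) [110.43097849 116.88422226]
```

View pics/f7.png

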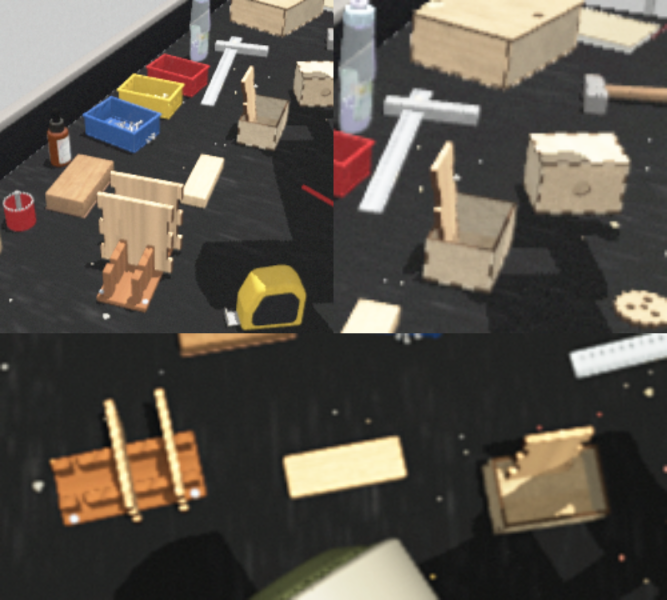

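The panel leans in the tray (445,195), the offcut lies flat (345,467), and both wide panels are in their slots. I'll check the offcut's slope, then hand in.

```bash
python3 - <<'E'
from h import *
W=pts(capture("top"));Q=W.reshape(-1,3)
m=(abs(Q[:,0]-541)<30)&(abs(Q[:,1]+132)<52)&(Q[:,2]>10)
q=Q[m];k=np.linalg.lstsq(np.c_[q[:,:2]-[541,-132],np.ones(len(q))],q[:,2],rcond=None)[0]
print(k,sensors.sense()["dq"].round(4))
if np.hypot(*k[:2])<.03: order.finish_job();print("done")
E
```

```text
[1.17965199e-02 4.75611537e-04 1.85471166e+01] [ 0.0079  0.0001  0.0018 -0.0013 -0.0027 -0.0038]
the job is handed in; nothing more can be done
done
```

The job is handed in, with about 16.5 s of the 61 s used. No verdict came back, so success is from my own checks only.

I lifted the offcut off first and laid it on the bare bench between the rack and the tray. Then I drew the narrow panel straight up by its top edge from the slot on the robot's left. I turned it a quarter turn and lowered it onto the tray floor (5 N at contact) before releasing it.

Last checks with the arm clear:
- **Panel:** it stands on its lower edge in the tray, leaning about 9° against the far side.
- **Tray:** it had not moved, to within about 0.1 mm.
- **Offcut:** it lies flat, with its top at 18.5 mm and a slope under 1°.
- **Wide panels:** both are still in their slots.
- **Forces:** the highest I read at the end of a move was about 10 N.

No check failed. The raw depth readings on the offcut scattered by several mm, so I fitted a plane to them to confirm that it was flat.

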